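# Seat the test card in the spring-lid reader and shut it

## Robot

A 6-joint arm with a two-finger parallel gripper is mounted at the origin on the work surface; the furniture and walls round the work are solid. World frame = base frame: x ahead of the robot, y to its left, z up, the work surface at z = 0. Lengths are in m, angles in rad, forces in N, time in s.
With the tool pointing down it reaches from about 0.375 to 0.975 m from the base axis. Payload 3.8 kg.
Tool frame: the origin (TCP) lies midway between the tips of the shut fingers; the grasp point (between the pads) lies 19 mm behind it; x points along the fingers, y is the direction in which the jaws open and shut, and the axes are right-handed (so a half turn about x gives the same grasp; the last joint's range is limited). The gripper opens to 88 mm and grips with 3 to 60 N. Pads are 18 mm wide; open, the fingers measure 123 mm over their backs; the gripper's body (75 mm by 187 mm) begins 45 mm behind the grasp point.
Start: joints at [1.271, 0.264, 1.604, -0, 1.274, -0.037], TCP at [0.175, 0.652, 0.239] pointing down, gripper open.
Joint ranges: [-2.63, 2.63], [-0.94, 2.18], [0.31, 2.57], [-1.31, 4.45], [0, 2.66], [-2.55, 2.55]. Speed limits (rad/s): [2.57, 2.57, 3.14, 3.14, 3.14, 3.14].

## Interface

Orientations are given as a rotation vector (axis times angle).
In Python, from cell import manip, inverse_kinematics, cams, order gives the robot as it stands. Calls block until the motion is done:
- manip.move_pose(position, orientation): joint-space move of the TCP to a pose.
- manip.move_linear(position, rate=0.15, rot=None): straight line of the TCP; rot=None keeps the orientation; rate is the mean speed in m/s.
- manip.set_joints(angles): joint-space move.
- manip.set_gripper(opening, force=None): finger opening in m; force is the grip in N (None keeps the last); returns when the fingers have stopped.
- manip.dwell(seconds).
- inverse_kinematics(position, orientation): joint angles nearest the present ones, or None.
- manip.state(): the state.
- cams.capture(name): name is "scene" or "top"; returns a dict with "image" (400x640x3 uint8, blue, green, red), "z_map" (400x640 float32, m along the optical axis (not along the pixel's ray), 0 where there is no reading), "intrinsics" (3x3 intrinsics, pixels), "k1" (the pictures are not rectified: a ray, as slopes to the right and down, at radius r is drawn at 1 + k1 r^2 times it, then the intrinsics apply), "position" and "orientation" of the camera in the world. Camera axes: x right, y down, z forward; pixel columns grow to the right and rows downward; lengths in m; the calibration is good to about 2 mm. A picture is of the moment at which its call begins.
A pose or a line that the arm cannot do raises manip.IKError and nothing moves.
- order.close_job(): hands the job in, once; it reports no verdict.
The state is a dict: "clock": time; "joint_pos": joint angles; "joint_velocities": joint speeds; "tau": joint torques, N m; "tool_pos": TCP position; "tcp_rot": TCP orientation; "contact_force": force on the tool from outside, world axes, zero at the start; "moment": the same for the moment, N m; "gripper_width": finger opening in m.
Only numpy, scipy, OpenCV 4.12 (cv2) and the standard library are available. Lean on these libraries where they do the work, as an engineer would, in place of code of your own. Each camera call takes 0.05 s, during which the arm holds its last target.

## Task

The test card in the white card reader sits short of its end stop. Press the blue catch so that the lid springs ajar, push the lid up until it stands open by itself, and with it open push the card along its lane until it is fully home against the stop; then push the lid down until the catch has it shut again. Only push and press with the fingers, keeping the hand itself off the reader: do not lift the card, and leave the other things on the desk where they are.

Things in the scene. Friction and masses are not known exactly. Their poses are not given: they have to be found in the camera images.
- reader: White card reader, a low box 190 x 120 mm, fixed on the desk. Origin: under it at desk level, on its centre line, 102 mm behind its front. x points from its front to the lid hinge, y to its left as seen by the robot, z up. The deck under the lid is at z 45 mm, x -42 to 88; in front of it a low shelf (top z 30 to 36) carries the catch (left) and a dark display (right).
- lid (a joint): Grey lid with clear window, 115 mm long, 116 wide, 120 g, hinged at its far edge. Rad: 0 shut; about 0.65 ajar, where its spring leaves it (front edge 70 mm higher); 1.72 fully open on its stop, where it stays by its weight. Let go before upright (1.57) it sinks back to ajar. From ajar to shut the spring resists with 1 to 2 N at the front edge; the last millimetres past the catch take about 10 N.
- lid_hinge (a point): middle of the lid's hinge line (which runs along the reader's y axis), at (70, 0, 50) mm in the reader's frame
- lid_edge (a point): Middle of the lower front edge of the lid, 115 mm from the hinge; at (-45, 0, 46) mm in the reader's frame when shut. The lid's outer face (its top, at z 65 mm when shut) lies 19 mm above this edge and moves with it.
- catch (a joint): Blue rocker catch in front of the lid. Rad: 0 at rest, 0.22 fully pressed; its hook lets the lid go at about 0.11. It springs back when released. Pressing takes 3 to 6 N at the pad.
- catch_pad (a point): Middle of the top of the catch's ribbed blue press pad (38 x 36 mm), at (-80, 30, 50) mm in the reader's frame. Pressed straight down it releases after about 3 mm and stops at 6 mm. Behind it the catch's hook stands at x -57 to -47, y 21 to 39, up to z 68 mm in the reader's frame.
- lane_stop (a point): Middle of the end-stop face of the card lane, at (54, -25, 49) mm in the reader's frame. The lane runs along the reader's x axis; its two side rails, 25 mm apart and 6 mm high, run from the stop 64 mm towards the front; in front of them the deck is open.
- card_mid (a point): Centre of the loose white test card in the lane, 72 mm long (along the lane), 20 wide, 8 thick, 12 g, lying flat on the deck between the rails. Home, its far end touches the stop: centre 36 mm in front of it. At the start it is 12 to 20 mm short of that. Its near end always sticks out in front of the rails.
- spare_card: spare white plastic test card lying loose on the desk, 72 x 21 x 9 mm; not part of the job, leave it where it is. Origin: centre of its underside.
- bottle_white: dropper bottle with white cap, 28 mm across, 68 mm tall, standing on the desk; leave it. Origin: centre of its underside.
- bottle_blue: dropper bottle with blue cap, 28 mm across, 68 mm tall, standing on the desk; leave it. Origin: centre of its underside.
- jar: white screw-lid sample jar with bluish-grey contents, 74 mm across, 87 mm tall; leave it. Origin: centre of its underside.

How it is judged:
On the way, in this order (a step that is already met when the one before it is completed fails the run):
1. the catch is pressed (value of joint catch above 0.08 rad).
2. the lid has sprung ajar (value of joint lid between 0.35 and 1.2 rad), for 0.1 s.
3. the lid stands open by itself (value of joint lid above 1.65 rad and contact force between each of the arm, the fingers and lid below 0.05 N), for 0.3 s.
4. with the lid open, the card is home against the stop (x of card_mid in the frame of reader above 0.0155 m and z of card_mid in the frame of reader below 0.054 m and value of joint lid above 1.5 rad), for 0.2 s.
At the end, for the whole second after the job is handed in: The lid is shut and held by the catch (lid below 0.02 rad, catch back at rest below 0.04 rad) and the card lies flat and still in its lane, its centre within 2.5 mm of home (value of joint lid below 0.02 rad and value of joint catch below 0.04 rad and linear speed of card below 0.02 m/s and x of card_mid in the frame of reader between 0.0155 and 0.021 m and z of card_mid in the frame of reader below 0.054 m); the robot touches nothing.
It fails at once if the hand or arm, not the fingers, pushes the reader (over 15 N) (contact force between the arm and reader above 15 N).
It fails at once if the card is lifted off the deck (more than 8 mm) (z of card_mid in the frame of reader above 0.0575 m).
It fails at once if one of the other things on the desk is moved more than 20 mm (distance of any of spare_card, bottle_white, bottle_blue, jar from where it was at the start of the episode above 0.02 m).
It also fails if it takes over 54 s, if anything falls off the work surface, if the arm or the gripper's body presses on something with over 40 N, if the wrist force passes 120 N, or if a joint passes its speed limit or range.

## Working session

There is one attempt and no reset: what is moved stays moved. The work goes in short steps, each a Python script; the robot and the scene stay as the last script left them, time stands still between calls to the robot, and variables do not carry over. Pictures are saved under pics/ and viewed, and the job is handed in when it is done.

```bash
ls; mkdir -p pics; cat > h.py <<'E'
import numpy as np, cv2
from cell import manip, inverse_kinematics, cams, order
from scipy.spatial.transform import Rotation as R
def Rc(c):
    o=np.array(c["orientation"],float)
    return o if o.shape==(3,3) else R.from_rotvec(o).as_matrix()
def rays(c,uv):
    K=np.array(c["intrinsics"]);uv=np.atleast_2d(np.array(uv,float))
    d=np.stack([(uv[:,0]-K[0,2])/K[0,0],(uv[:,1]-K[1,2])/K[1,1]],1)
    s=d.copy()
    for _ in range(20): s=d/(1+c["k1"]*(s**2).sum(1,keepdims=True))
    return np.c_[s,np.ones(len(s))]
def plane(c,uv,z):
    d=rays(c,uv)@Rc(c).T; p=np.array(c["position"])
    return p+d*((z-p[2])/d[:,2])[:,None]
def depthpts(c,uv):
    uv=np.atleast_2d(np.array(uv)); zz=c["z_map"][uv[:,1].astype(int),uv[:,0].astype(int)]
    return np.array(c["position"])+(rays(c,uv)*zz[:,None])@Rc(c).T
def proj(c,P):
    K=np.array(c["intrinsics"]);q=(np.atleast_2d(P)-np.array(c["position"]))@Rc(c)
    s=q[:,:2]/q[:,2:];s=s*(1+c["k1"]*(s**2).sum(1,keepdims=True))
    return s*[K[0,0],K[1,1]]+[K[0,2],K[1,2]]
E
python3 - <<'E'
from h import *
s=manip.state();print(s)
for n in("scene","top"):
    c=cams.capture(n);cv2.imwrite(f"pics/{n}0.png",c["image"]);print(n,c["position"],c["orientation"],c["k1"],c["intrinsics"])
    np.save(f"{n}0.npy",c,allow_pickle=True)
E
```

```text
pics
{'clock': 0.0, 'joint_pos': array([ 1.27112240e+00,  2.64742621e-01,  1.60533914e+00,  6.94121781e-06,
        1.27369798e+00, -3.69188108e-02]), 'joint_velocities': array([-0.0001682 ,  0.00200418,  0.00148175, -0.00011343, -0.00064968,
       -0.00228334]), 'tau': array([-1.91120009e-03, -5.02100444e+01, -3.56870949e+01,  7.25607597e-02,
        2.93192721e-02, -1.77117745e-04]), 'tool_pos': array([0.17513226, 0.65116434, 0.23741393]), 'tcp_rot': array([ 0.20457554,  1.56130962, -0.20796888]), 'contact_force': array([0.17136203, 0.74572108, 0.45169881]), 'moment': array([-0.01501172,  0.04235988, -0.01546676]), 'gripper_width': 0.08771083042730175}
scene [ 0.05800298 -0.39502352  0.65618294] [-2.20768586  0.88394291 -0.36902402] 0.002854790109620489 [[456.98932466   0.         320.94296703]
 [  0.         456.98932466 198.91422164]
 [  0.           0.           1.        ]]
top [0.33882955 0.07222665 0.91205899] [-2.12527942  2.17381344 -0.17700239] -0.05255480772648717 [[430.84053059   0.         314.01439351]
 [  0.         430.84053059 197.7099145 ]
 [  0.           0.           1.        ]]
```

View pics/scene0.png

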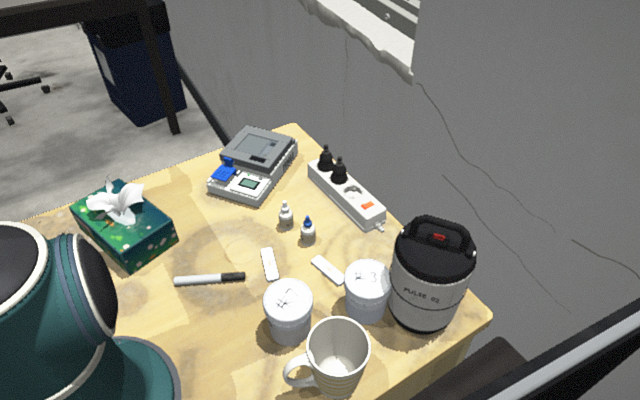

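View pics/top0.png

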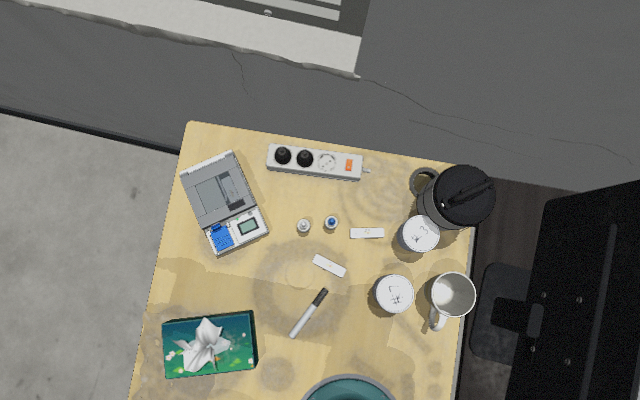

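Reader is at about (255,165) in the scene picture and (225,200) in the top picture, lid shut, blue pad at (223,238) in the top one. The arm is out of the picture. Next I'll zoom in and measure the pad, the body and the lid.

```bash
python3 - <<'E'
from h import *
for n,b in(("scene",(190,110,320,220)),("top",(165,135,285,270))):
    c=np.load(n+"0.npy",allow_pickle=True).item()
    im=c["image"][b[1]:b[3],b[0]:b[2]]
    cv2.imwrite(f"pics/{n}0z.png",cv2.resize(im,None,fx=4.4,fy=4.4,interpolation=cv2.INTER_CUBIC))
    hsv=cv2.cvtColor(c["image"],cv2.COLOR_BGR2HSV)
    m=cv2.inRange(hsv,(100,140,60),(125,255,255));mm=np.zeros_like(m);mm[b[1]:b[3],b[0]:b[2]]=m[b[1]:b[3],b[0]:b[2]]
    k,l,st,ce=cv2.connectedComponentsWithStats(mm)
    for i in range(1,k):
        if st[i,4]>20:
            ys,xs=np.where(l==i);P=depthpts(c,np.c_[xs,ys]);
            print(n,st[i],ce[i],"depth med",np.median(P,0),"plane",plane(c,ce[i],.05))
            cs=cv2.boxPoints(cv2.minAreaRect(np.c_[xs,ys].astype(np.float32)));print(plane(c,cs,.05).round(4))
E
```

```text
scene [211 156  25  25 319] [224.56739812 169.99059561] depth med [0.39965908 0.2464112  0.05063958] plane [[0.39956871 0.24742099 0.05      ]]
[[0.3694 0.251  0.05  ]
 [0.4283 0.2884 0.05  ]
 [0.4329 0.2392 0.05  ]
 [0.3751 0.2051 0.05  ]]
top [211 223  23  28 401] [220.77306733 236.71571072] depth med [0.39419343 0.24674271 0.04920854] plane [[0.39454713 0.24658755 0.05      ]]
[[0.413  0.2743 0.05  ]
 [0.4265 0.2418 0.05  ]
 [0.3795 0.2212 0.05  ]
 [0.3661 0.2535 0.05  ]]
```

```bash
python3 - <<'E'
from h import *
# height-based: points above the desk near reader, both cams
for n,b in(("scene",(190,110,320,220)),("top",(165,135,285,270))):
    c=np.load(n+"0.npy",allow_pickle=True).item()
    u,v=np.meshgrid(range(b[0],b[2]),range(b[1],b[3]));uv=np.c_[u.ravel(),v.ravel()]
    P=depthpts(c,uv);ok=(c["z_map"][uv[:,1],uv[:,0]]>0)
    print(n,np.histogram(P[ok,2],bins=np.arange(-.02,.12,.005)))
    for lo,hi in((.055,.075),(.02,.075)):
        mm=np.zeros(c["z_map"].shape,np.uint8);k=ok&(P[:,2]>lo)&(P[:,2]<hi);mm[uv[k,1],uv[k,0]]=255
        kk,l,st,ce=cv2.connectedComponentsWithStats(mm);i=1+np.argmax(st[1:,4]);ys,xs=np.where(l==i)
        Q=depthpts(c,np.c_[xs,ys]);r=cv2.minAreaRect(Q[:,:2].astype(np.float32))
        print(lo,hi,st[i],r,np.median(Q[:,2]))
E
```

```text
scene (array([  20,   23,   20, 2058, 3554,  120,  190,  202,  197,  320,  402,
        784,  314,  204,  341,  160,  894, 1145,   10,    0,    0,    0,
          0,    0,    0,    0,    0]), array([-2.00000000e-02, -1.50000000e-02, -1.00000000e-02, -5.00000000e-03,
        3.46944695e-18,  5.00000000e-03,  1.00000000e-02,  1.50000000e-02,
        2.00000000e-02,  2.50000000e-02,  3.00000000e-02,  3.50000000e-02,
        4.00000000e-02,  4.50000000e-02,  5.00000000e-02,  5.50000000e-02,
        6.00000000e-02,  6.50000000e-02,  7.00000000e-02,  7.50000000e-02,
        8.00000000e-02,  8.50000000e-02,  9.00000000e-02,  9.50000000e-02,
        1.00000000e-01,  1.05000000e-01,  1.10000000e-01,  1.15000000e-01]))
0.055 0.075 [ 219  125   73   47 2133] ((0.482334166765213, 0.2522333860397339), (0.13006602227687836, 0.11731268465518951), 23.19718360900879) 0.06512837001346528
0.02 0.075 [ 206  125   92   78 4302] ((0.4683037996292114, 0.24493788182735443), (0.19020751118659973, 0.12063920497894287), 23.420785903930664) 0.0544444452575546
top (array([   0,    0,  105, 7120, 2045,   20,   38
[... 296 characters left out ...]
2.00000000e-02,  2.50000000e-02,  3.00000000e-02,  3.50000000e-02,
        4.00000000e-02,  4.50000000e-02,  5.00000000e-02,  5.50000000e-02,
        6.00000000e-02,  6.50000000e-02,  7.00000000e-02,  7.50000000e-02,
        8.00000000e-02,  8.50000000e-02,  9.00000000e-02,  9.50000000e-02,
        1.00000000e-01,  1.05000000e-01,  1.10000000e-01,  1.15000000e-01]))
0.055 0.075 [ 180  154   76   77 3389] ((0.4815893769264221, 0.25101035833358765), (0.12843485176563263, 0.11794249713420868), 23.621397018432617) 0.06364792906198735
0.02 0.075 [ 179  149   90  107 5549] ((0.46870991587638855, 0.2446523904800415), (0.1916750818490982, 0.12089899182319641), 23.718097686767578) 0.06202330304564807
```

View pics/scene0z.png

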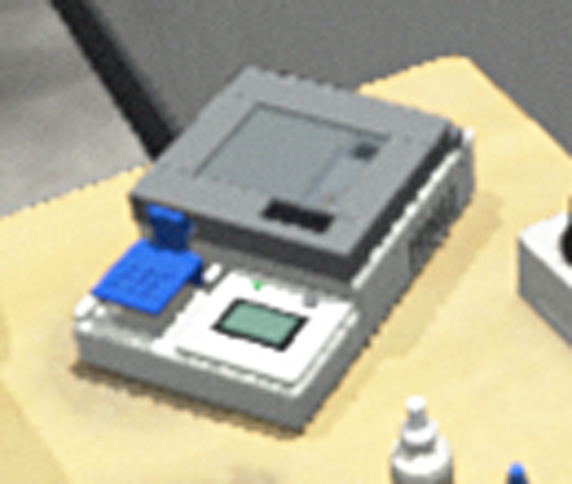

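View pics/top0z.png

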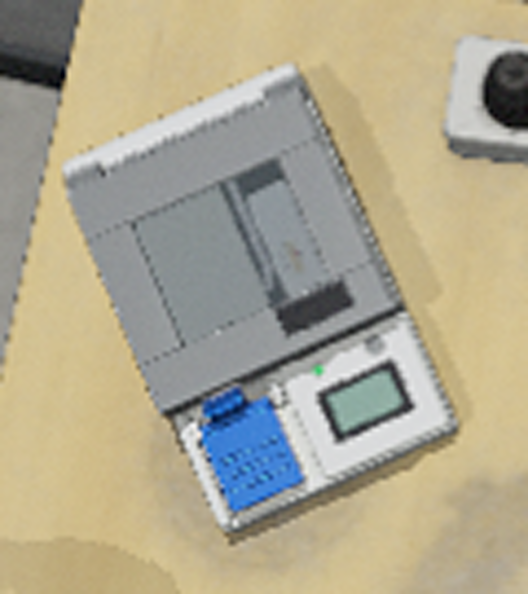

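```bash
cat >> h.py <<'E'
YAW=np.radians(23.55); Rz=R.from_euler('z',YAW).as_matrix()
O=np.array([.4685,.2448,0])+Rz@[.007,0,0]
def W(x,y,z): return O+Rz@(np.array([x,y,z])/1000)      # reader mm -> world
def toR(p): return (np.atleast_2d(p)-O)@Rz*1000
def ori(tilt=0,jaw=0):
    # tool x: down, tilted by tilt deg toward +x reader; jaw=0: jaw axis along reader y
    t=np.radians(tilt);x=np.array([np.sin(t),0,-np.cos(t)]);y=np.array([0,1,0.])
    M=np.c_[x,y,np.cross(x,y)]
    M=Rz@M@R.from_euler('x',jaw,degrees=True).as_matrix()
    return R.from_matrix(M).as_rotvec()
E
python3 - <<'E'
from h import *
print(O, R.from_rotvec([0.20457554,  1.56130962, -0.20796888]).as_matrix().round(2))
for n in("scene","top"):
    c=np.load(n+"0.npy",allow_pickle=True).item()
    v,u=np.where(c["z_map"]>0);P=depthpts(c,np.c_[u,v])
    k=(P[:,1]>-.1)&(P[:,1]<.6)&(P[:,2]>.12)&(P[:,2]<.6)&(P[:,0]>.3)
    Q=P[k];print(n,k.sum(), [ (round(y,2),np.percentile(Q[abs(Q[:,1]-y)<.03][:,0],[1,50,99]).round(3)) for y in np.arange(-.1,.6,.1) if (abs(Q[:,1]-y)<.03).sum()>5])
    k=(abs(P[:,2])<.006);print("desk",P[k].min(0),P[k].max(0))
for nm,a in(("pad",(W(-84,30,65),0,0)),("push0",(W(-60,5,90),20,0)),("push1",(W(70,5,125),20,0)),("card",(W(-25,-25,49),0,0)),("behind",(W(130,0,140),0,0)),("press",(W(-30,5,65),0,0))):
  for j in(0,180,90,-90):
    q=inverse_kinematics(a[0],ori(a[1],j));print(nm,a[0].round(3),j,None if q is None else np.round(q,2))
E
```

```text
[0.47491698 0.24759684 0.        ] [[-0.    0.26  0.97]
 [-0.    0.97 -0.26]
 [-1.   -0.   -0.  ]]
scene 21008 [(np.float64(-0.1), array([0.604, 0.609, 0.614])), (np.float64(0.0), array([0.623, 0.629, 0.654])), (np.float64(0.1), array([0.649, 0.664, 0.772])), (np.float64(0.2), array([0.673, 0.687, 0.748])), (np.float64(0.3), array([0.698, 0.71 , 0.721])), (np.float64(0.4), array([0.729, 0.737, 0.746])), (np.float64(0.5), array([0.755, 0.764, 0.772]))]
desk [ 0.04926015 -0.46266447 -0.00599767] [0.93682671 1.65707594 0.00599964]
top 34083 [(np.float64(-0.1), array([0.602, 0.607, 0.612])), (np.float64(0.0), array([0.621, 0.631, 0.712])), (np.float64(0.1), array([0.648, 0.673, 0.729])), (np.float64(0.2), array([0.674, 0.69 , 0.747])), (np.float64(0.3), array([0.699, 0.714, 0.755])), (np.float64(0.4), array([0.726, 0.738, 0.76 ])), (np.float64(0.5), array([0.754, 0.763, 0.771]))]
desk [ 0.05437906 -0.55372257 -0.00599779] [0.83799398 0.78223545 0.00599945]
pad [0.386 0.242 0.065] 0 [ 0.5   0.03  2.22 -0.    0.89 -1.48]
pad [0.386 0.242 0.065] 180 [ 0.5   0.03  2.22 -0.    0.89  1.66]
pad
[... 574 characters left out ...]
.462 0.215 0.049] 0 [ 0.39  0.15  2.12 -0.    0.86 -1.6 ]
card [0.462 0.215 0.049] 180 [ 0.39  0.15  2.12 -0.    0.86  1.55]
card [0.462 0.215 0.049] 90 [ 0.39  0.15  2.12 -0.    0.86 -0.02]
card [0.462 0.215 0.049] -90 None
behind [0.594 0.3   0.14 ] 0 [ 0.43  0.32  1.72 -0.    1.1  -1.55]
behind [0.594 0.3   0.14 ] 180 [ 0.43  0.32  1.72 -0.    1.1   1.59]
behind [0.594 0.3   0.14 ] 90 [ 0.43  0.32  1.72 -0.    1.1   0.02]
behind [0.594 0.3   0.14 ] -90 None
press [0.445 0.24  0.065] 0 [ 0.45  0.13  2.12 -0.    0.9  -1.54]
press [0.445 0.24  0.065] 180 [ 0.45  0.13  2.12 -0.    0.9   1.61]
press [0.445 0.24  0.065] 90 [ 0.45  0.13  2.12 -0.    0.9   0.03]
press [0.445 0.24  0.065] -90 None
```

Both depth views agree on the reader: 190 x 120 mm, yaw 23.5°, centre within 1 mm, lid top at z≈64-65. The blue blob lies where the pad and hook should be. The wall is about 105 mm beyond the lid-pull position, which leaves enough room. Next I'll press the catch.

```bash
python3 - <<'E'
from h import *
manip.move_pose(W(-84,30,85),ori(0,0))
manip.set_gripper(0)
s=manip.state();print(s["clock"],toR(s["tool_pos"]),s["contact_force"],s["gripper_width"])
f0=s["contact_force"][2]
manip.move_linear(W(-84,30,52),rate=.1)
for z in(49,47.5,46,45,44,43):
    manip.move_linear(W(-84,30,z),rate=.03);s=manip.state()
    print(z,s["clock"],toR(s["tool_pos"]).round(1),(s["contact_force"]-f0*0).round(2))
    if s["contact_force"][2]-f0>14:break
manip.move_linear(W(-84,30,70),rate=.1)
c=cams.capture("top");cv2.imwrite("pics/top1.png",c["image"]);d=cams.capture("scene");cv2.imwrite("pics/scene1.png",cv2.resize(d["image"][80:230,150:350],None,fx=4,fy=4))
print(manip.state()["clock"])
np.save("scene1.npy",d,allow_pickle=True)
E
```

```text
3.1667 [[-84.00380972  29.97849432  84.99051451]] [-0.66670465 -0.62129517 -0.49047967] 0.0006210523731635488
49 3.9 [[-83.6  30.1  49.4]] [-0.61 -0.34 -0.12]
47.5 4.15 [[-84.   30.   47.8]] [-2.41 -0.61  4.44]
46 4.4 [[-85.   30.   45.9]] [-3.8  -1.31  5.91]
45 4.65 [[-85.3  30.   45.2]] [-5.14 -2.6   9.  ]
44 4.9 [[-85.3  30.   44.9]] [-8.53 -3.54 15.59]
5.4083
```

View pics/scene1.png

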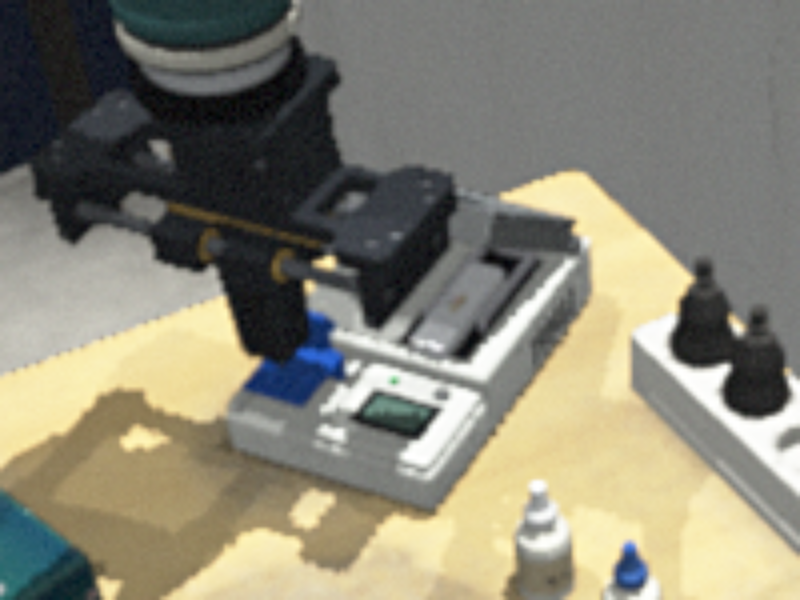

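Lid has sprung ajar; the card is visible at (465,300) in the crop. Next I'll push the lid open along its arc.

```bash
python3 - <<'E'
from h import *
def show(t):
    s=manip.state();print(t,round(s["clock"],2),toR(s["tool_pos"]).round(1),(Rz.T@s["contact_force"]).round(1))
rot=ori(20,0)
manip.move_linear(W(-84,8,88),rate=.12,rot=rot);show("a")
manip.move_linear(W(-35,8,88),rate=.12);show("b")
def P(th,s=85,d=12): return W(70-s*np.cos(th)-d*np.sin(th),8,50+s*np.sin(th)-d*np.cos(th))
for th in(.65,.95,1.25,1.5,1.62,1.7):
    manip.move_linear(P(th,d=16 if th<1 else 12),rate=.1);show(th)
    f=Rz.T@manip.state()["contact_force"]
    if abs(f[0])>15:break
c=cams.capture("scene");cv2.imwrite("pics/scene2.png",cv2.resize(c["image"][60:220,170:350],None,fx=4,fy=4))
E
```

```text
a 5.91 [[-84.5   8.   87.7]] [-0.8 -0.1 -0.8]
b 6.47 [[-34.9   8.1  87.4]] [-0.7  0.9  0. ]
0.65 6.89 [[-7.5  8.  88.6]] [-0.7  0.2 -0. ]
0.95 7.3 [[  8.2   8.  110.8]] [-0.2 -0.   0.1]
1.25 7.75 [[ 31.8   8.  126.8]] [0.  0.6 0.1]
1.5 8.12 [[ 52.    8.  133.7]] [-0.4 -0.3 -0.4]
1.62 8.37 [[ 62.2   8.  135.4]] [ 1.  -0.4 -1.1]
1.7 8.62 [[ 69.3   8.  135.9]] [ 0.5  0.2 -0.2]
```

View pics/scene2.png

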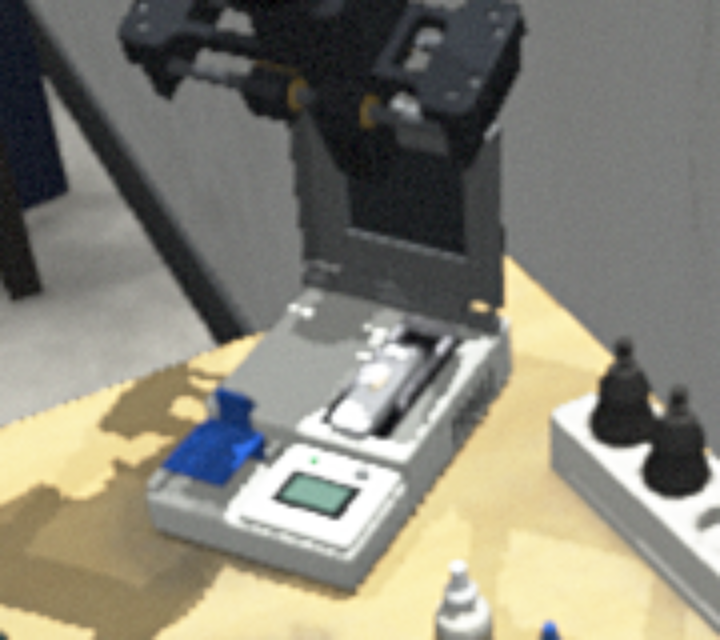

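The lid looks upright behind the fingers, and the card lies in its lane from (340,420) to (415,340) in the crop. I'll push a little more, back off and check.

```bash
python3 - <<'E'
from h import *
def show(t):
    s=manip.state();print(t,round(s["clock"],2),toR(s["tool_pos"]).round(1),(Rz.T@s["contact_force"]).round(1))
for x in(72,75):
    manip.move_linear(W(x,8,136),rate=.05);show(x)
manip.move_linear(W(0,-10,136),rate=.2)
manip.move_linear(W(-70,-25,100),rate=.2,rot=ori(0,0));show("back")
for n in("scene","top"):
    c=cams.capture(n);np.save(n+"3.npy",c,allow_pickle=True);a=(170,60) if n=="scene" else (150,110)
    cv2.imwrite(f"pics/{n}3.png",cv2.resize(c["image"][a[1]:a[1]+150,a[0]:a[0]+180],None,fx=4,fy=4))
E
```

```text
72 8.92 [[ 72.1   8.  136.1]] [ 0.5 -0.7 -0.3]
75 9.17 [[ 75.2   8.  136.1]] [ 1.  -0.3 -0.4]
back 10.25 [[-68.3 -24.9 100. ]] [ 0.8 -0.8  0.1]
```

View pics/scene3.png

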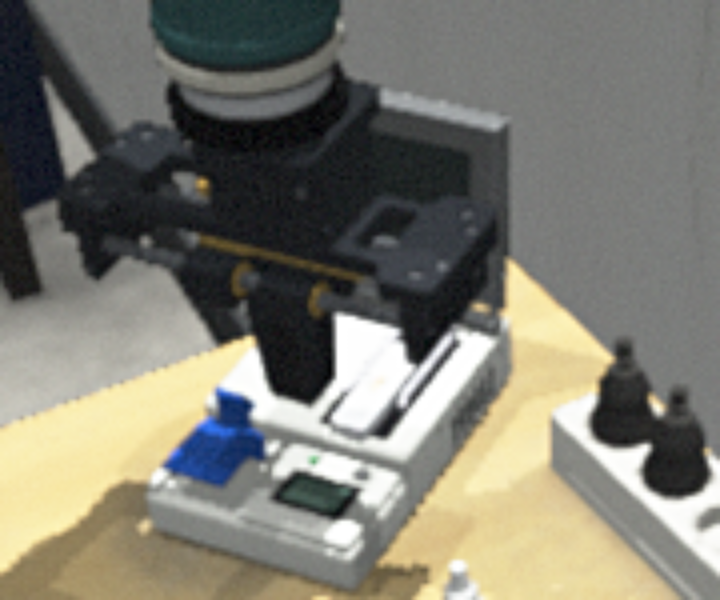

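View pics/top3.png

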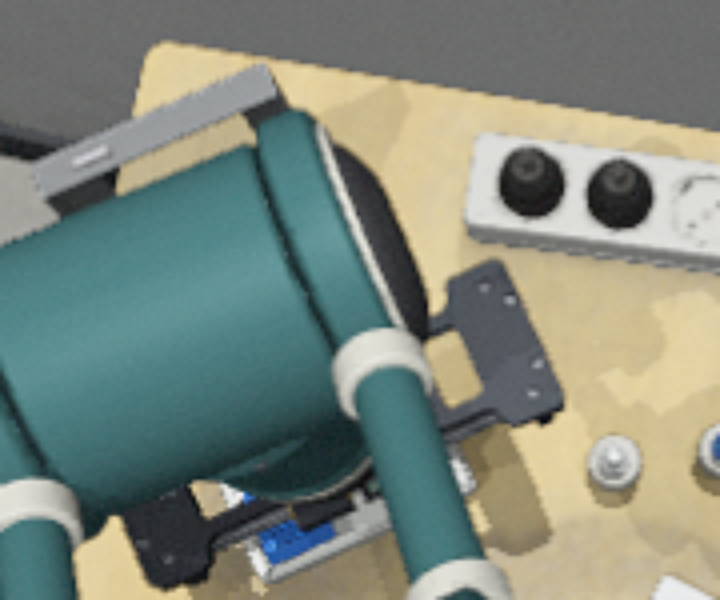

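The lid stands open, its top edge seen from (380,95) to (505,125) in the scene crop. The card's near end is at about (345,420). I'll measure both.

```bash
python3 - <<'E'
from h import *
c=np.load("scene3.npy",allow_pickle=True).item()
u,v=np.meshgrid(range(260,300),range(82,145));uv=np.c_[u.ravel(),v.ravel()];P=toR(depthpts(c,uv))
k=(P[:,0]>55)&(P[:,0]<115)&(P[:,2]>75)&(P[:,2]<175)&(abs(P[:,1])<60);Q=P[k]
for z in range(80,175,10):
    q=Q[abs(Q[:,2]-z)<5]; 
    if len(q):print(z,len(q),np.percentile(q[:,0],[5,50,95]).round(1))
# near end of card: white blob on deck, plane z=53
g=cv2.cvtColor(c["image"],cv2.COLOR_BGR2GRAY)
for y in(-22,-25,-28):
    xs=np.arange(-60,30,2);p=proj(c,np.array([W(x,y,53) for x in xs])).round().astype(int)
    print(y,[(int(x),int(g[b,a]),int(toR(depthpts(c,[[a,b]]))[0,2])) for x,(a,b) in zip(xs,p)])
E
```

```text
80 35 [71.8 86.3 90. ]
90 22 [72.3 82.3 91.5]
100 25 [75.7 90.9 93.2]
110 90 [86.1 92.3 94.3]
120 147 [86.4 94.1 96.9]
130 149 [83.2 95.3 98. ]
140 153 [82.1 96.4 99.1]
150 126 [84.8 97.6 99.7]
160 155 [ 84.3  92.3 101.2]
170 12 [83.9 86.5 92.3]
-22 [(-60, 233, 36), (-58, 151, 34), (-56, 111, 37), (-54, 112, 38), (-52, 161, 41), (-50, 185, 44), (-48, 227, 44), (-46, 211, 43), (-44, 211, 43), (-42, 134, 48), (-40, 134, 48), (-38, 182, 50), (-36, 206, 51), (-34, 254, 53), (-32, 251, 53), (-30, 251, 53), (-28, 248, 52), (-26, 248, 52), (-24, 250, 54), (-22, 254, 54), (-20, 254, 54), (-18, 254, 53), (-16, 254, 53), (-14, 254, 52), (-12, 254, 53), (-10, 254, 53), (-8, 254, 54), (-6, 252, 53), (-4, 251, 52), (-2, 251, 54), (0, 250, 52), (2, 246, 55), (4, 250, 52), (6, 249, 53), (8, 254, 54), (10, 254, 51), (12, 254, 51), (14, 254, 52), (16, 254, 52), (18, 254, 52), (20, 254, 53), (22, 254, 53), (24, 255, 53), (26, 255, 53), (28, 255, 53)]
-25 [(-60, 226, 34), (-58, 122, 36), (-56, 122, 36), (-54, 123, 39), (-52, 123, 39), (-50, 200, 43), (-48, 240, 44), (-46, 247, 43), (-44, 197, 46), (-42
[... 551 characters left out ...]
8 [(-60, 236, 35), (-58, 236, 35), (-56, 122, 38), (-54, 122, 38), (-52, 149, 42), (-50, 225, 44), (-48, 239, 43), (-46, 234, 42), (-44, 197, 45), (-42, 127, 48), (-40, 143, 49), (-38, 143, 49), (-36, 246, 55), (-34, 246, 55), (-32, 252, 53), (-30, 250, 54), (-28, 250, 54), (-26, 246, 54), (-24, 246, 54), (-22, 251, 53), (-20, 251, 53), (-18, 254, 52), (-16, 254, 52), (-14, 254, 52), (-12, 254, 54), (-10, 255, 55), (-8, 254, 53), (-6, 254, 53), (-4, 254, 53), (-2, 252, 55), (0, 253, 53), (2, 250, 53), (4, 254, 52), (6, 253, 53), (8, 255, 53), (10, 254, 54), (12, 255, 53), (14, 254, 52), (16, 255, 52), (18, 255, 53), (20, 255, 55), (22, 230, 164), (24, 174, 168), (26, 56, 168), (28, 46, 171)]
```

Lid at about 1.70 rad and standing by itself. The card's near end is at x≈-36.5, about 18 mm short of home, as described. Next I'll push the card.

```bash
python3 - <<'E'
from h import *
def show(t):
    s=manip.state();f=(Rz.T@s["contact_force"]);print(t,round(s["clock"],2),toR(s["tool_pos"]).round(1),f.round(1));return f
manip.move_linear(W(-60,-25,60),rate=.12)
manip.move_linear(W(-60,-25,49),rate=.05);f0=show("down")
manip.move_linear(W(-34,-25,49),rate=.06);show("near")
for x in np.arange(-31,-20,1.):
    manip.move_linear(W(x,-25,49),rate=.03);f=show(x)
    if f[0]-f0[0]<-5:break
c=cams.capture("scene");np.save("scene4.npy",c,allow_pickle=True)
cv2.imwrite("pics/scene4.png",cv2.resize(c["image"][60:210,170:350],None,fx=4,fy=4))
E
```

```text
down 11.21 [[-60.3 -25.   48.8]] [-0.4 -1.  -0.3]
near 11.79 [[-33.9 -25.   48.9]] [ 0.2 -0.8 -0.7]
-31.0 12.04 [[-31. -25.  49.]] [ 0.3  0.6 -0.1]
-30.0 12.29 [[-30. -25.  49.]] [-0.6  0.1 -0.2]
-29.0 12.54 [[-28.9 -25.   49.1]] [ 0.1  0.4 -0.4]
-28.0 12.79 [[-27.9 -25.   49. ]] [-0.9  0.8  0.2]
-27.0 13.04 [[-27. -25.  49.]] [0.8 0.9 0.1]
-26.0 13.29 [[-26.9 -25.   48.8]] [-3.7 -0.3  2.6]
-25.0 13.54 [[-26.7 -25.   48.7]] [-7.1 -0.4  5.7]
```

View pics/scene4.png

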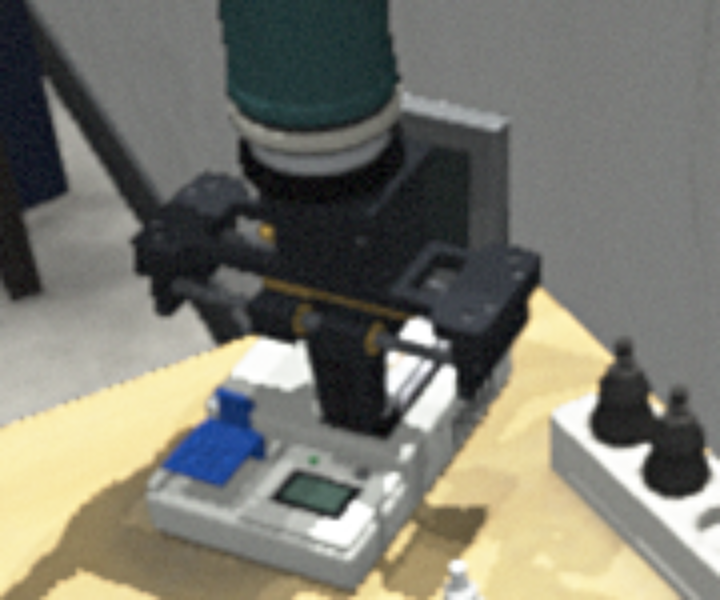

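It stopped hard at TCP x=-26.9, where -27 is expected for a card against the stop. I'll back off and check the card, then go behind the lid.

```bash
python3 - <<'E'
from h import *
def show(t):
    s=manip.state();f=(Rz.T@s["contact_force"]);print(t,round(s["clock"],2),toR(s["tool_pos"]).round(1),f.round(1));return f
manip.move_linear(W(-60,-25,50),rate=.08)
manip.move_linear(W(-75,-10,110),rate=.2);show("up")
c=cams.capture("scene");np.save("scene5.npy",c,allow_pickle=True)
cv2.imwrite("pics/scene5.png",cv2.resize(c["image"][60:210,170:350],None,fx=4,fy=4))
g=cv2.cvtColor(c["image"],cv2.COLOR_BGR2GRAY)
for y in(-22,-25,-28):
    xs=np.arange(-30,0,1);p=proj(c,np.array([W(x,y,53) for x in xs])).round().astype(int)
    print(y,[(int(x),int(g[b,a]),int(toR(depthpts(c,[[a,b]]))[0,2])) for x,(a,b) in zip(xs,p)])
for p in((-75,20,225),(120,20,225),(120,20,146)):
    print(inverse_kinematics(W(*p),ori(0,0)))
E
```

```text
up 14.65 [[-74.1 -10.  110.4]] [ 0.  -0.7 -0.4]
-22 [(-30, 40, 45), (-29, 39, 45), (-28, 39, 45), (-27, 39, 45), (-26, 39, 45), (-25, 90, 46), (-24, 90, 46), (-23, 90, 46), (-22, 123, 47), (-21, 123, 47), (-20, 144, 48), (-19, 144, 48), (-18, 242, 52), (-17, 242, 52), (-16, 248, 51), (-15, 255, 53), (-14, 255, 53), (-13, 255, 53), (-12, 255, 53), (-11, 255, 54), (-10, 255, 54), (-9, 255, 54), (-8, 254, 53), (-7, 254, 53), (-6, 254, 53), (-5, 254, 53), (-4, 254, 52), (-3, 254, 52), (-2, 254, 52), (-1, 253, 52)]
-25 [(-30, 38, 45), (-29, 38, 45), (-28, 38, 45), (-27, 46, 46), (-26, 67, 46), (-25, 67, 46), (-24, 114, 45), (-23, 114, 45), (-22, 132, 45), (-21, 132, 45), (-20, 153, 49), (-19, 153, 49), (-18, 153, 49), (-17, 251, 51), (-16, 251, 51), (-15, 251, 51), (-14, 255, 53), (-13, 255, 54), (-12, 255, 54), (-11, 255, 54), (-10, 254, 52), (-9, 254, 54), (-8, 254, 54), (-7, 254, 54), (-6, 254, 52), (-5, 254, 52), (-4, 254, 53), (-3, 254, 53), (-2, 254, 53), (-1, 254, 53)]
-28 [(-30, 34, 46), (-29, 34, 46), (-28, 34, 46), (-27, 41, 44), (-26, 91, 46), (-25, 91, 46), (-24, 91, 46), (-23, 137, 46), (-22, 137, 46), (-21, 137, 46), (-20, 137, 46), (-19, 220, 52), (-18, 220, 52), (-17, 220, 52), (-16, 255, 54), (-15, 255, 54), (-14, 255, 55), (-13, 255, 55), (-12, 255, 55), (-11, 255, 55), (-10, 255, 51), (-9, 254, 53), (-8, 254, 53), (-7, 254, 53), (-6, 254, 53), (-5, 254, 52), (-4, 254, 52), (-3, 254, 52), (-2, 254, 52), (-1, 254, 55)]
[ 4.81150773e-01 -1.36861599e-01  2.05441265e+00 -4.44089210e-16
  1.22404160e+00 -1.50067059e+00]
[ 4.60339243e-01  2.38310565e-01  1.66110028e+00 -4.44089210e-16
  1.24218180e+00 -1.52148212e+00]
[ 4.60339243e-01  2.98774115e-01  1.73641900e+00 -4.44089210e-16
  1.10639954e+00 -1.52148212e+00]
```

View pics/scene5.png

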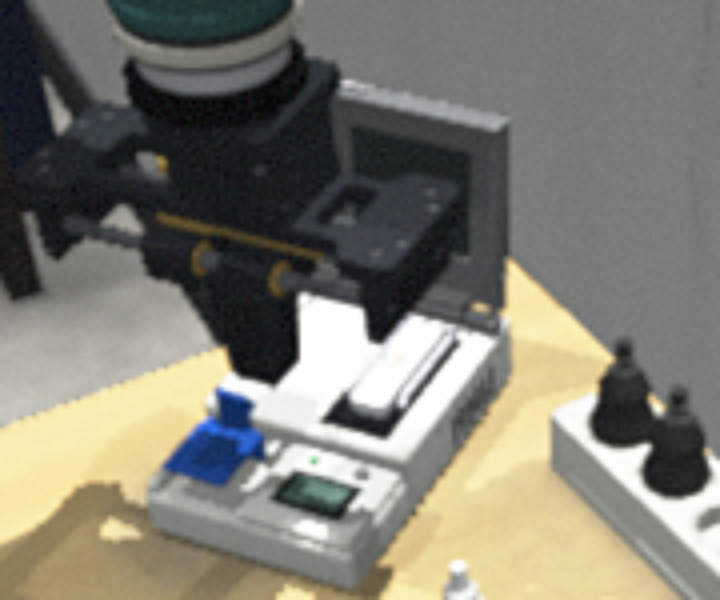

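Card's near end is at x≈-18, so its centre is at about 18 mm: home. The lid is still open. Next I'll go over and behind it and pull it past upright.

```bash
python3 - <<'E'
from h import *
def show(t):
    s=manip.state();f=(Rz.T@s["contact_force"]);print(t,round(s["clock"],2),toR(s["tool_pos"]).round(1),f.round(1));return f
manip.move_linear(W(-75,15,195),rate=.2)
manip.move_linear(W(124,20,195),rate=.25);show("over")
manip.move_linear(W(124,20,146),rate=.12);show("behind")
for x in(110,95,80,65,50):
    manip.move_linear(W(x,20,146),rate=.07);show(x)
c=cams.capture("scene");np.save("scene6.npy",c,allow_pickle=True)
cv2.imwrite("pics/scene6.png",cv2.resize(c["image"][50:210,170:350],None,fx=4,fy=4))
E
```

```text
over 16.24 [[122.6  19.8 193.5]] [0.4 0.4 0. ]
behind 16.8 [[123.6  20.  146.1]] [ 0.   0.7 -0.4]
110 17.15 [[109.8  20.1 146.8]] [-0.6 -0.8 -0.2]
95 17.52 [[ 94.3  20.  145.9]] [-0.7 -0.  -0.2]
80 17.88 [[ 79.4  20.  145.9]] [ 0.2  0.5 -0.5]
65 18.25 [[ 64.5  20.  146. ]] [-0.3 -0.1  0. ]
50 18.62 [[ 49.5  20.  146. ]] [-0.7 -0.6  1.2]
```

View pics/scene6.png

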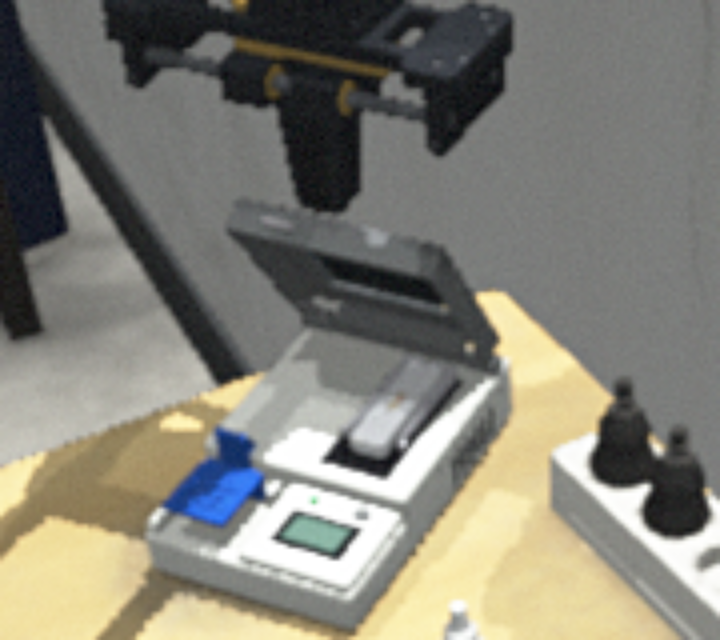

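The lid has sunk to ajar and the card is still home. Now I'll push the lid down along its arc.

```bash
python3 - <<'E'
from h import *
def show(t):
    s=manip.state();f=(Rz.T@s["contact_force"]);print(t,round(s["clock"],2),toR(s["tool_pos"]).round(1),f.round(1));return f
def P(th,s=100,n=16): return W(70-s*np.cos(th)+n*np.sin(th),12,50+s*np.sin(th)+n*np.cos(th))
manip.move_linear(P(.85,n=30),rate=.15);show("above")
for th in(.65,.5,.35,.2,.1,.05):
    manip.move_linear(P(th),rate=.1);show(th)
for z in(66,65,64,63,62,61,60,59):
    manip.move_linear(W(-31,12,z),rate=.03);f=show(z)
    if f[2]>28:break
manip.move_linear(W(-31,12,67),rate=.05);show("rel")
manip.move_linear(W(-60,12,140),rate=.2)
manip.move_linear(W(-140,60,190),rate=.25)
for n in("scene","top"):
    c=cams.capture(n);np.save(n+"7.npy",c,allow_pickle=True);a=(170,60) if n=="scene" else (150,110)
    cv2.imwrite(f"pics/{n}7.png",cv2.resize(c["image"][a[1]:a[1]+150,a[0]:a[0]+180],None,fx=4,fy=4))
show("end")
E
```

```text
above 18.98 [[ 26.4  11.9 144.9]] [ 0.4 -0.3  0.9]
0.65 19.48 [[  0.5  12.1 123.4]] [0.6 0.5 0.1]
0.5 19.77 [[-10.2  12.  111.9]] [-0.5  0.8  0.4]
0.35 20.07 [[-19.1  11.9  98.8]] [ 0.4 -0.4  0.8]
0.2 20.38 [[-25.5  12.   85.1]] [-0.3  0.9  1.1]
0.1 20.62 [[-28.2  12.   75.8]] [-0.7  1.9  1.5]
0.05 20.88 [[-28.2  12.   71.6]] [ 0.9 -0.4  2.6]
66 21.2 [[-31.1  12.   65.8]] [1.2 0.2 0.4]
65 21.45 [[-31.2  12.   64.8]] [ 0.2 -0.3  1.6]
64 21.7 [[-31.3  12.   64.2]] [-1.8 -0.2  4.4]
63 21.95 [[-31.3  12.   64. ]] [-5.7 -0.7 11.9]
62 22.2 [[-31.2  12.   63.9]] [-8.1 -0.8 17.8]
61 22.45 [[-31.2  12.   63.7]] [-9.8 -0.7 23.3]
60 22.7 [[-31.2  12.   63.5]] [-13.1   0.6  30.1]
rel 22.99 [[-31.   12.   66.8]] [-0.1  0.2 -0.2]
end 24.21 [[-139.7   59.5  188.7]] [ 0.1  0.5 -0.1]
```

View pics/scene7.png

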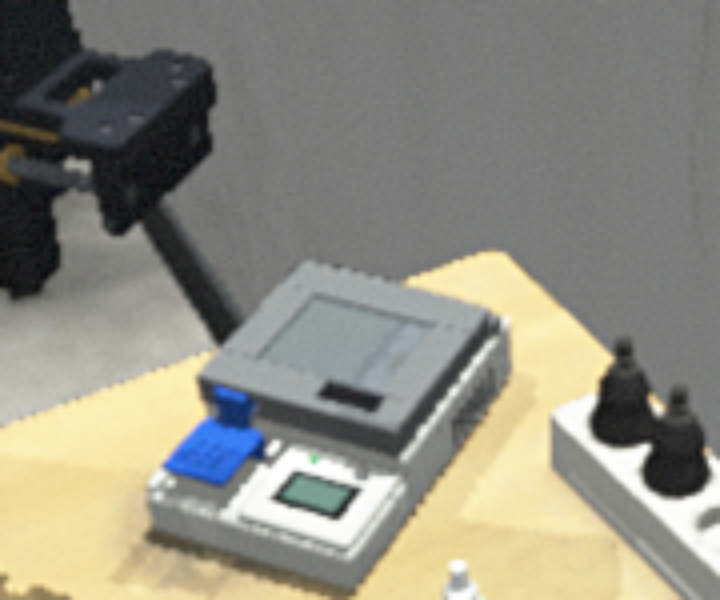

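View pics/top7.png

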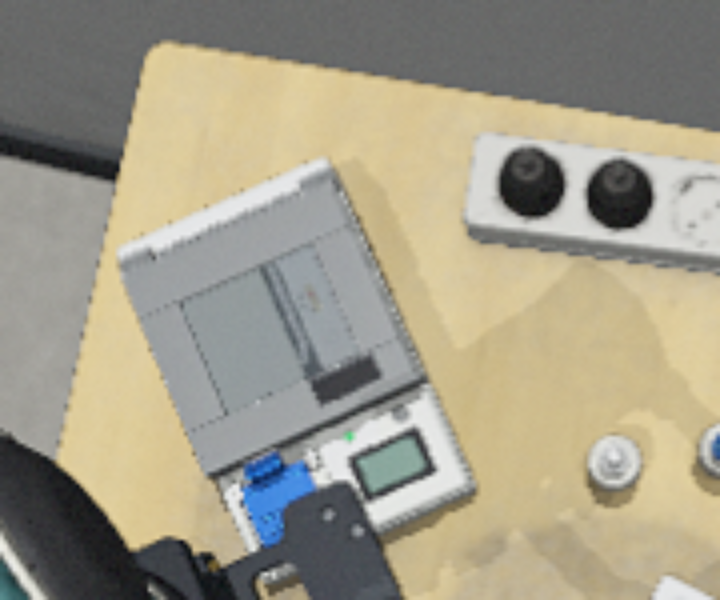

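The lid looks shut with the hook over its front edge at (235,405) in the scene crop. I'll compare it against the starting pictures, then hand in.

```bash
python3 - <<'E'
from h import *
for n in("0","7"):
    c=np.load(f"scene{n}.npy",allow_pickle=True).item()
    for nm,xs,ys in(("lid front",(-38,-28),(-45,45)),("lid rear",(45,60),(-45,45)),("pad",(-92,-70),(20,40)),("hook",(-56,-48),(23,37))):
        z0={"pad":50,"hook":67}.get(nm,65)
        p=np.array([proj(c,W(x,y,z0))[0] for x in np.linspace(*xs,8) for y in np.linspace(*ys,20)]).round().astype(int)
        print(n,nm,np.median(toR(depthpts(c,p))[:,2]).round(2))
a=np.load("scene0.npy",allow_pickle=True).item()["image"];b=np.load("scene7.npy",allow_pickle=True).item()["image"]
print("diff px bottles/cards/jars",[(cv2.absdiff(a,b)[s].max(2)>60).sum() for s in(np.s_[198:250,265:320],np.s_[245:290,250:345],np.s_[260:345,260:390])])
a=np.load("scene5.npy",allow_pickle=True)
# card through window, top view vs home
print(manip.state()["clock"])
order.close_job()
E
```

```text
0 lid front 66.25
0 lid rear 65.65
0 pad 51.07
0 hook 68.22
7 lid front 66.07
7 lid rear 65.51
7 pad 50.7
7 hook 67.43
diff px bottles/cards/jars [np.int64(0), np.int64(0), np.int64(0)]
24.2083
the job is handed in; nothing more can be done
```

The whole sequence ran and I handed the job in at 24.2 s. No verdict was reported.

- **Catch and lid open:** I pressed the catch about 5 mm with up to 15.6 N, and the lid sprang ajar. I then pushed it along its arc until it stood by itself at about 1.70 rad, measured from the depth image with the fingers clear.
- **Card:** I pushed it until it met the stop. The tool halted at x = -26.9 mm, where -27 mm was expected. After backing off, the card's near end was at about -18 mm, which puts its centre at about 18 mm, home.
- **Lid shut:** I pulled the lid past upright from behind, it sank to ajar, and I pressed it down until it stopped, with up to 30 N. With the hand well clear, the lid front was at z 66.1 mm (66.3 mm at the start), the pad at 50.7 mm (51.1 mm) and the hook at 67.4 mm (68.2 mm).
- **Other things on the desk:** the picture areas around the bottles, cards and jars were unchanged from the start.

No check failed or disagreed. Two limits remain:
- I did not measure the card again after shutting the lid. It was last measured with the lid open, and a picture before the lid was pressed down still showed it home.
- The 10 N click of the catch did not show up in my force samples. That the catch holds the lid rests on those heights and the last picture.

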